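# Fit the missing return spring on the die-set guide bar

## Robot

A 6-joint arm with a two-finger parallel gripper is mounted at the origin on the work surface. World frame = base frame: x ahead of the robot, y to its left, z up, the work surface at z = 0. Lengths are in mm, angles in rad, forces in N, time in s.
With the tool pointing down it reaches from about 350 to 975 mm from the base axis. Payload 7.1 kg.
Tool frame: the origin (TCP) lies midway between the tips of the shut fingers; the grasp point (between the pads) lies ctrl.grip_point_offset behind it (ctrl.grip_point_offset is the distance from the TCP to the grasp point, in mm); z points along the fingers, y is the line along which they close (so a half turn about z gives the same grasp; the last joint's range is limited). The gripper opens to 88 mm and grips with 3 to 60 N. Pads are 20 mm wide; open, the fingers measure 115 mm over their backs; the gripper's body (75 mm by 178 mm) begins 61 mm behind the grasp point.
Start: joints at [-1.25, 0.423, 1.63, -0, 1.089, -0.019], TCP at [208.329, -589.24, 222.675] pointing down, gripper open.
Joint ranges: [-3, 3], [-0.9, 2.11], [0.09, 2.58], [-1.31, 4.45], [0.11, 2.69], [-2.54, 2.54]. Speed limits (rad/s): [2.39, 2.39, 3.01, 3.14, 3.14, 3.14].

## Interface

Orientations are given as a rotation vector (axis times angle).
In Python, from workcell import ctrl, get_image, close_job, finder gives the robot as it stands.
- The arm moves only by the tool servo_tool, never from a script. Its argument "deltas" is a list of rows, each a list of 2 entries, a list of its own where there are three numbers: the shift along the tool's x, y, z in mm, then the turn, a rotation vector about the tool's x, y, z in rad. A call has 1 to 5 rows; each row is the pose to reach, as a shift and turn from the pose commanded when the call began, along the tool's axes at that moment; what a row does not reach only later rows make up. A row lasts 1/12 s, in which the tool goes at most 41.7 mm and 7.16 degrees, less where a joint would pass 70% of its speed; a pose out of reach is approached as far as the arm can. A call with a gripper value outside its range is refused whole. "grip" is the closure, from -1 (fully open) to 1 (shut), so that 0 is half open, set as the call begins (left out, the last holds). The fingers move at their own pace and stop on an object; the grip force is fixed at half the most. Time passes only in rows, so rows that repeat a pose let the fingers close. It gives the time, the measured TCP pose, the force, the opening and the grip force at its end, in the units of the state.
- ctrl.get_obs(): the state, without advancing time (a new reading comes with each control period).
- get_image(name): name is "side" or "top" or "wrist"; returns a dict with "frame" (400x640x3 uint8, blue, green, red), "depth" (400x640 float32, mm along the optical axis (not along the pixel's ray), 0 where there is no reading), "K" (3x3 intrinsics, pixels), "dist" ([k1, k2, p1, p2, k3] as OpenCV has them; the pictures are not rectified), "pose" (4x4, takes a point from camera to world coordinates). Camera axes: x right, y down, z forward; pixel columns grow to the right and rows downward; lengths in mm; the calibration is good to about 2 mm. A picture is of the moment at which its call begins.
- close_job(): hands the job in; it is judged then, once.
Trained networks look in a picture, given as the dict that the camera call returned (one of the last four; its "shot" number tells which), for a name from the list of things; names that differ only in an ending like _2 or _b are one class to them, and where a whole thing is asked for, a point or a joint stands for the part that bears it (a point fixed in the world has none). Each returns a list of dicts, best first, with "score" (0 to 1); they miss things now and then, are a little off and sometimes report something else, mostly with a low value. They report only what shows in the picture. A call takes as long as a camera call. They do not tell look-alikes from the thing itself.
- finder.search_frame(query, picture): "rect" ([centre column, centre row, width, height] as shares, 0 to 1, of the picture: columns of its width, rows of its height, round what is visible of it).
- finder.silhouettes(query, picture): "mask" (400x640 bool, what is visible of it) and "rect" ([centre column, centre row, width, height] as shares, 0 to 1, of the picture: columns of its width, rows of its height, round what is visible of it).
The state is a dict: "t": time; "qpos": joint angles; "qvel": joint speeds; "joint_torque": joint torques, N m; "ee_pos": TCP position; "orientation": TCP orientation; "ft_force": force on the tool from outside, world axes, zero at the start; "moment": the same for the moment, N m; "width": finger opening in mm; "grasp_force": force on a finger pad.
Only numpy, scipy, OpenCV 4.12 (cv2) and the standard library are available. Lean on these libraries where they do the work, as an engineer would, in place of code of your own. Each camera call takes 0.05 s, during which the arm holds its last target. There are 200 camera calls.

## Task

On the goldsmith's bench, take the tall loose coil spring and thread it over the bare guide bar of the steel die-set base until it sits fully home, flat on the base plate, then let go. If it snags on the bar end, twist it a little until its turned-in tail passes beside the flat of the bar; do not force it down. Leave the other loose things on the bench where they are.

Things in the scene. Friction and masses are not known exactly. Their poses are not given: they have to be found in the camera images.
- spring_mid (a point): Centre (on the axis, 30 mm above its foot) of the tall loose rigid steel spring, standing upright. 60 mm tall, 32 mm outside, bore 25 mm, 3 mm wire, open coils 9.5 mm apart, 36 g. At both ends the wire tail is turned straight in along its own +x, ending 6 mm short of the axis. z is its axis. It, a much shorter spring and a brass bush may have swapped places.
- bar_foot (a point): Foot of the bare guide bar, on its axis, at the base plate's top (15 mm above the bench). Fixed upright steel flat bar, 18 mm along this frame's x, 8 mm along y, 64 mm high. The spring's tail passes only when pointing roughly along +y or -y here (within about 35 degrees), else it lands on the bar end. Fully home, the spring's centre is 30 mm above this point.
- die_base: Dark steel base plate bolted to the bench, 90 (x) by 190 (y) by 15 mm, origin under its centre. The bare guide bar stands 50 mm along -y; an equal bar already carrying its spring stands 50 mm along +y.
- short_spring: Short loose coil spring standing upright, 28 mm tall, 24 mm outside diameter; origin under its centre. Leave alone.
- bush: Brass bush (thick tube) standing upright, 38 mm outside diameter, 34 mm tall; origin under its centre. Leave alone.
- hammer: Small hammer, 220 mm long, lying along its x axis. Leave alone.
- bench_block: Steel bench block 65 x 65 x 20 mm; origin under its centre. Leave alone.
- jar: Amber glass jar, 60 mm diameter, 70 mm tall; origin under its centre. Leave alone.
- file: Hand file with a wooden handle, 220 mm long, lying along its x axis (handle to -x), 16 mm high. Leave alone.
Things that resemble listed ones, but are neither listed nor needed, are in the scene too. What is shaped like the die_base but green or orange is not meant.

How it is judged:
By the outcome, as a careful person would: the job done as asked, in the order asked, and still so for the second after the job is handed in, with the robot touching nothing.
It also fails if it takes over 45 s, if anything falls off the work surface, if the arm or the gripper's body presses on something with over 40 N, if the wrist force passes 120 N, or if a joint passes its speed limit or range.

## Working session

There is one attempt and no reset: what is moved stays moved. The work goes in short steps, Python scripts to look and compute and a tool call to move; the robot and the scene stay as the last step left them, time stands still between calls to the robot, and variables do not carry over. Pictures are saved under pics/ and viewed, at most 10 in all, crops included, and the job is handed in when it is done.

Besides the shell and the picture viewer there is one more tool, called after "Call:" as name(argument=value, ...) on one line, values as JSON. servo_tool: Moves the arm, as the interface text tells. Its arguments: {"type":"object","properties":{"deltas":{"type":"array","items":{"type":"array"}},"grip":{"type":"number"}},"required":["deltas"]}

```bash
mkdir -p pics; cat > h.py <<'E'
import numpy as np, cv2
from workcell import ctrl, get_image, close_job, finder
from scipy.spatial.transform import Rotation as R
def cloud(p):
    d=p["depth"]; h,w=d.shape
    u,v=np.meshgrid(np.arange(w),np.arange(h))
    q=cv2.undistortPoints(np.stack([u,v],-1).reshape(-1,1,2).astype(np.float64),p["K"],np.array(p["dist"],float)).reshape(h,w,2)
    c=np.dstack([q*d[...,None],d]); P=p["pose"]
    return c@P[:3,:3].T+P[:3,3]
E
python3 - <<'E'
from h import *
for n in("top","side"):
    p=get_image(n); cv2.imwrite(f"pics/{n}0.png",p["frame"]); c=cloud(p); print(n, p["pose"].round(2).tolist(), p["K"][0][0])
    for q in("spring_mid","die_base","short_spring","bush","hammer","bench_block","jar","file"):
        for r in finder.silhouettes(q,p)[:4]:
            m=r["mask"]&(p["depth"]>0); x=c[m]
            print(q,round(r["score"],2),(np.array(r["rect"])*[640,400,640,400]).round().tolist(),x.mean(0).round(),np.percentile(x,2,0).round(),np.percentile(x,98,0).round())
print(ctrl.grip_point_offset, ctrl.get_obs())
E
```

```text
top [[-0.02, -1.0, 0.09, 359.28], [-1.0, 0.01, -0.02, 23.52], [0.01, -0.09, -1.0, 1282.85], [0.0, 0.0, 0.0, 1.0]] 506.7387505730273
spring_mid 0.46 [437.0, 208.0, 21.0, 16.0] [ 446. -279.   34.] [ 432. -297.    1.] [ 459. -267.   63.]
die_base 0.93 [290.0, 159.0, 80.0, 46.0] [575.  81.  20.] [526. -10.   3.] [628. 172.  77.]
die_base 0.79 [264.0, 242.0, 84.0, 56.0] [368. 154.  19.] [310.  63.   2.] [426. 246.  77.]
short_spring 0.46 [365.0, 185.0, 6.0, 5.0] [ 505. -105.   18.] [ 494. -113.    0.] [515. -93.  31.]
short_spring 0.29 [289.0, 160.0, 82.0, 44.0] [574.  81.  19.] [524. -10.   1.] [627. 173.  77.]
bush 0.7 [411.0, 159.0, 14.0, 19.0] [ 572. -221.   22.] [ 554. -245.   -2.] [ 594. -203.   41.]
hammer 0.77 [172.0, 145.0, 39.0, 87.0] [634. 395.  23.] [514. 340.   0.] [724. 426.  31.]
bench_block 0.77 [365.0, 102.0, 28.0, 39.0] [ 721. -105.   21.] [ 684. -140.   15.] [757. -68.  26.]
jar 0.88 [187.0, 245.0, 26.0, 23.0] [365. 332.  61.] [341. 311.  14.] [389. 359.  75.]
file 0.66 [462.0, 111.0, 63.0, 64.0] [ 703. -358.   12.] [ 618. -431.    1.] [ 775. -295.   21.]
side [[-0.92, 
[... 1440 characters left out ...]
 32.]
18.700000000000003 {'t': 0.9, 'qpos': array([-1.24999439e+00,  4.23055871e-01,  1.62992914e+00, -9.94749856e-06,
        1.08859525e+00, -1.90156634e-02]), 'qvel': array([ 0.00158451, -0.00084091,  0.00050874,  0.00141209,  0.00063611,
       -0.00046721]), 'joint_torque': array([-8.17636646e-05, -5.44552982e+01, -2.74054456e+01,  6.44483417e-02,
        1.66494388e-02, -1.26301333e-05]), 'ee_pos': array([ 208.32544709, -589.22832166,  222.69116563]), 'orientation': array([ 3.09633972e+00,  5.31224491e-01, -1.07601196e-05]), 'ft_force': array([-0.34425616, -0.65826338, -0.47238776]), 'moment': array([ 0.00932258,  0.03585349, -0.02779157]), 'grasp_force': 0.0, 'width': 87.459926506073}
```

```bash
python3 - <<'E'
import cv2
a=cv2.imread("pics/top0.png"); cv2.imwrite("pics/a.png",cv2.resize(a[70:370,140:540],None,fx=2,fy=2,interpolation=3))
b=cv2.imread("pics/side0.png"); cv2.imwrite("pics/b.png",cv2.resize(b[140:350,180:460],None,fx=2.8,fy=2.8,interpolation=3))
E
```

```text
(no output)
```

View pics/a.png

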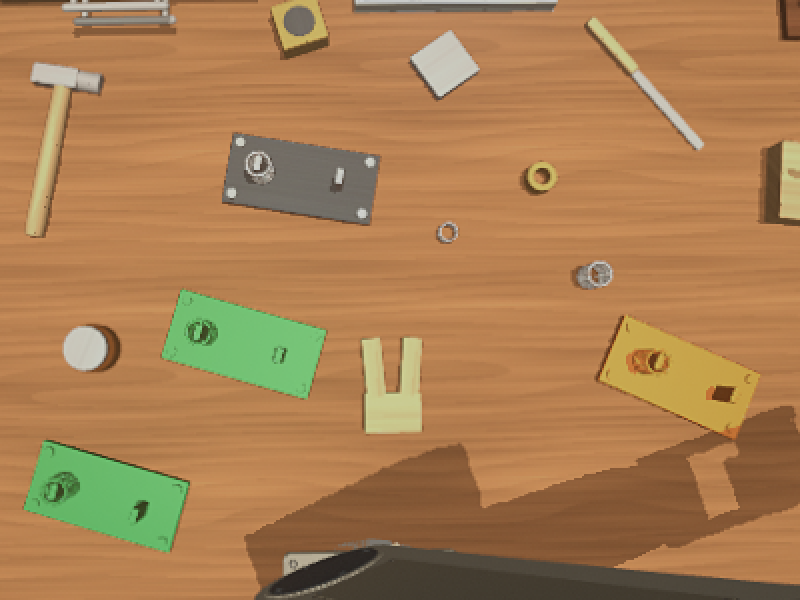

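View pics/b.png

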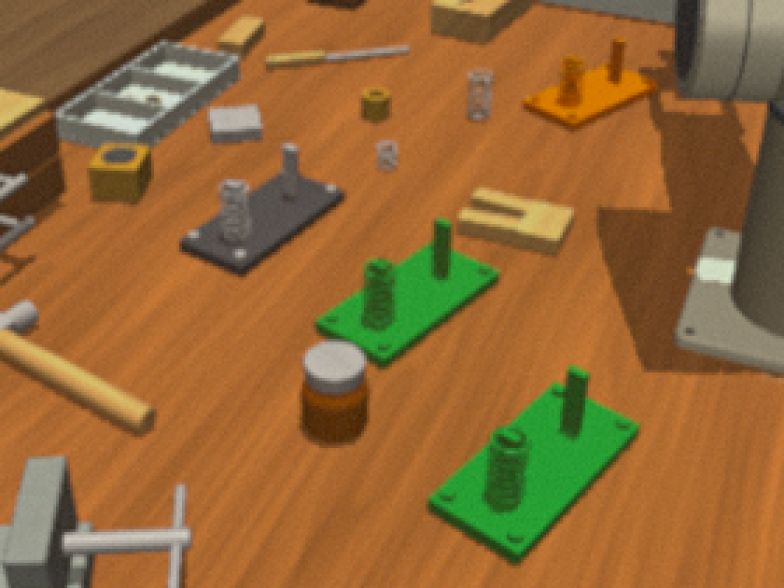

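Call:
servo_tool(deltas=[[[34,-22,0],[0,0,0]],[[68,-44,0],[0,0,0]],[[102,-66,0],[0,0,0]],[[136,-88,0],[0,0,0]],[[170,-110,0],[0,0,0]]])

```text
t: 1.32
ee_pos: [332.7, -427.4, 222.8]
orientation: [3.096, 0.53, 0.0]
ft_force: [0.5, 0.2, -0.7]
width: 87.7
grasp_force: 0.0
```

Call:
servo_tool(deltas=[[[34,-22,0],[0,0,0]],[[68,-44,0],[0,0,0]],[[102,-66,0],[0,0,0]],[[136,-88,0],[0,0,0]],[[136,-88,0],[0,0,0]]])

```text
t: 1.73
ee_pos: [434.1, -296.0, 222.9]
orientation: [-3.094, -0.539, -0.002]
ft_force: [-1.1, -1.3, -0.1]
width: 87.7
grasp_force: 0.0
```

```bash
python3 - <<'E'
from h import *
o=ctrl.get_obs(); print(o["t"],o["ee_pos"],R.from_rotvec(o["orientation"]).as_matrix().round(3).tolist())
p=get_image("wrist"); cv2.imwrite("pics/w1.png",p["frame"]); np.save("w1.npy",p,allow_pickle=True)
print(p["pose"].round(2).tolist(),p["K"])
c=cloud(p)
for r in finder.silhouettes("spring_mid",p)[:3]:
    m=r["mask"]&(p["depth"]>0); x=c[m]; print(r["score"],(np.array(r["rect"])*[640,400,640,400]).round(),np.percentile(x,2,0).round(),np.percentile(x,98,0).round())
    t=x[(x[:,2]>52)&(x[:,2]<68)]
    if len(t)>20:
        print(len(t),cv2.minEnclosingCircle(t[:,:2].astype(np.float32)),t[:,2].mean())
E
```

```text
1.7333 [ 434.09318097 -295.95058324  222.93047181] [[0.941, 0.338, 0.001], [0.338, -0.941, 0.001], [0.002, -0.001, -1.0]]
[[0.34, -0.9, -0.29, 513.35], [-0.94, -0.32, -0.1, -266.52], [-0.0, 0.3, -0.95, 385.4], [0.0, 0.0, 0.0, 1.0]] [[311.12181692   0.         315.59928196]
 [  0.         311.12181692 199.31177078]
 [  0.           0.           1.        ]]
0.71 [310. 165.  29.  32.] [ 431. -296.    3.] [ 460. -269.   61.]
222 ((445.6795349121094, -282.7283020019531), 15.43287181854248) 59.25366986259297
0.71 [85. 10. 49. 20.] [516.  -8.   3.] [536.  30.  21.]
0.69 [472.  37.  29.  72.] [ 610. -434.    4.] [ 669. -382.   10.]
```

View pics/w1.png

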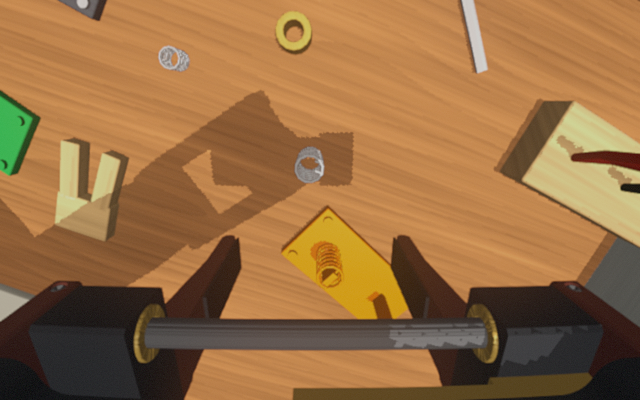

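Call:
servo_tool(deltas=[[[8,-4,35],[0,0,0]],[[15,-8,70],[0,0,0]],[[15,-8,105],[0,0,0]],[[15,-8,128],[0,0,0]],[[15,-8,128],[0,0,0]]])

```text
t: 2.25
ee_pos: [438.7, -287.5, 90.4]
orientation: [-3.091, -0.528, 0.009]
ft_force: [-0.2, -0.5, -0.6]
width: 87.8
grasp_force: 0.0
```

```bash
python3 - <<'E'
from h import *
o=ctrl.get_obs(); print(o["t"],o["ee_pos"],o["qpos"].round(2))
p=get_image("wrist"); np.save("w2.npy",p,allow_pickle=True)
c=cloud(p)
d=p["depth"]; z=c[...,2]
near=(np.hypot(c[...,0]-445,c[...,1]+282)<25)&(d>0)
v,u=np.where(near&(z>40)); print(u.min(),u.max(),v.min(),v.max())
t=c[near&(z>52)&(z<66)]
print(len(t),cv2.minEnclosingCircle(t[:,:2].astype(np.float32)),np.percentile(t[:,2],[2,50,98]))
a,b=max(v.min()-10,0),u.min()-10
cr=p["frame"][a:v.max()+10,b:u.max()+10]; print("crop origin",b,a,cr.shape)
cr=cv2.resize(cr,None,fx=6,fy=6,interpolation=cv2.INTER_CUBIC); cv2.imwrite("pics/c.png",cr[:600,:800])
E
```

```text
2.25 [ 438.67521894 -287.52654507   90.42626814] [-0.6   0.48  1.93 -0.    0.74  0.63]
230 399 191 399
771 ((445.1274108886719, -282.80914306640625), 16.063709259033203) [52.38696939 59.80812234 61.3560559 ]
crop origin 220 181 (219, 189, 3)
```

View pics/c.png

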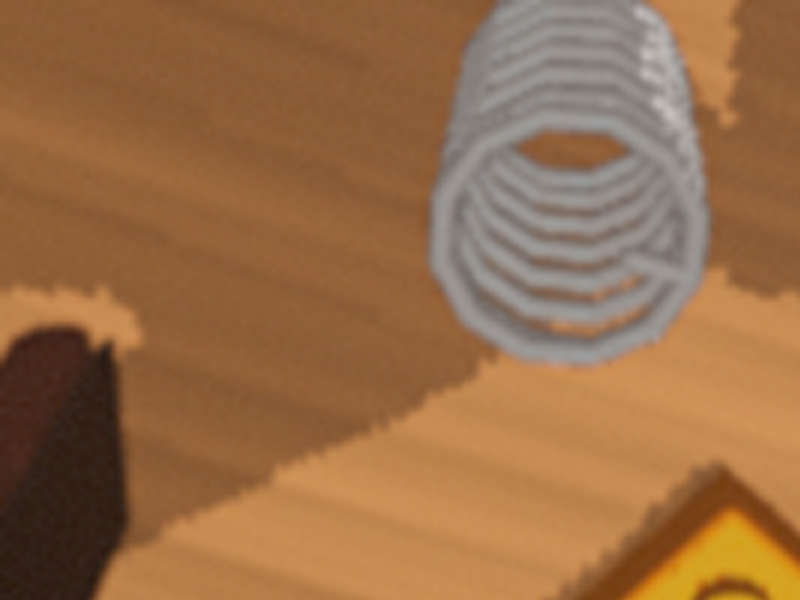

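```bash
cat >> h.py <<'E'
def ray(p,uv,z):
    q=cv2.undistortPoints(np.array(uv,float).reshape(-1,1,2),p["K"],np.array(p["dist"],float)).reshape(-1,2)
    d=np.c_[q,np.ones(len(q))]@p["pose"][:3,:3].T; o=p["pose"][:3,3]
    return o+d*((z-o[2])/d[:,2])[:,None]
def totool(o,w): return R.from_rotvec(o["orientation"]).as_matrix().T@(np.array(w)-o["ee_pos"])
E
python3 - <<'E'
from h import *
p=np.load("w2.npy",allow_pickle=True).item()
w=ray(p,[[335,225.7],[325.3,224],[315,222]],58.5); print(w.round(1))
print("angles",np.degrees(np.arctan2(*(w[0]-w[1])[1::-1])),np.degrees(np.arctan2(w[0][1]+282.8,w[0][0]-445.1)),np.degrees(np.arctan2(w[1][1]+282.8,w[1][0]-445.1)))
o=ctrl.get_obs(); print(o["ee_pos"],o["orientation"],totool(o,[445.1,-282.8,23]))
p=get_image("top"); c=cloud(p)
# die base orientation: plate-top points of best silhouette
r=finder.silhouettes("die_base",p)
for q in r[:2]:
    x=c[q["mask"]&(p["depth"]>0)]; t=x[(x[:,2]>9)&(x[:,2]<24)]
    print(q["score"],cv2.minAreaRect(t[:,:2].astype(np.float32)),t.mean(0))
    k=x[x[:,2]>45]; print(len(k),k.round().tolist())
E
```

```text
[[ 445.9 -297.4   58.5]
 [ 444.9 -290.8   58.5]
 [ 443.9 -283.8   58.5]]
angles -81.19670124301628 -86.92603744046544 -91.67505024887627
[ 440.01166287 -288.33490265   92.74420807] [-3.09343479 -0.52777398  0.00607192] [ 6.86123795 -3.25188725 69.73614217]
0.98 ((183.94801330566406, 327.02105712890625), (192.385009765625, 90.55436706542969), 73.29889678955078) [183.93039976 322.63949323  15.90938593]
208 [[212.0, 378.0, 50.0], [212.0, 375.0, 46.0], [212.0, 371.0, 49.0], [211.0, 370.0, 45.0], [211.0, 382.0, 64.0], [212.0, 378.0, 67.0], [211.0, 377.0, 65.0], [211.0, 375.0, 61.0], [212.0, 371.0, 67.0], [211.0, 371.0, 59.0], [211.0, 369.0, 58.0], [209.0, 369.0, 48.0], [211.0, 379.0, 79.0], [210.0, 378.0, 76.0], [210.0, 376.0, 74.0], [210.0, 373.0, 75.0], [210.0, 371.0, 76.0], [210.0, 368.0, 76.0], [209.0, 369.0, 66.0], [209.0, 367.0, 65.0], [208.0, 368.0, 53.0], [207.0, 366.0, 51.0], [207.0, 363.0, 53.0], [208.0, 383.0, 77.0], [208.0, 380.0, 78.0], [209.0, 372.0, 82.0], [208.0, 372.0, 72.0], [208.0, 369.0, 75.0], [208.0, 366.0, 77.0], [208.0, 364.0, 75.0], [207.0, 364.0, 66.0], [205.0, 3
[... 6952 characters left out ...]
71.0, 125.0, 65.0], [571.0, 123.0, 64.0], [573.0, 121.0, 53.0], [574.0, 119.0, 48.0], [567.0, 35.0, 77.0], [567.0, 33.0, 80.0], [567.0, 30.0, 78.0], [567.0, 28.0, 78.0], [570.0, 136.0, 56.0], [571.0, 134.0, 49.0], [571.0, 132.0, 47.0], [570.0, 129.0, 54.0], [571.0, 126.0, 52.0], [570.0, 124.0, 53.0], [565.0, 35.0, 78.0], [564.0, 33.0, 80.0], [565.0, 31.0, 78.0], [565.0, 28.0, 78.0], [562.0, 35.0, 79.0], [562.0, 33.0, 80.0], [562.0, 31.0, 79.0], [564.0, 28.0, 67.0], [560.0, 35.0, 79.0], [560.0, 33.0, 77.0], [560.0, 31.0, 78.0], [563.0, 28.0, 60.0], [559.0, 36.0, 69.0], [559.0, 33.0, 68.0], [559.0, 31.0, 70.0], [563.0, 28.0, 46.0], [559.0, 36.0, 55.0], [559.0, 33.0, 56.0], [559.0, 31.0, 56.0]]
```

Call:
servo_tool(deltas=[[[6,-3,0],[0,0,0]],[[6,-3,20],[0,0,0]],[[6,-3,20],[0,0,0]]])

```text
t: 2.65
ee_pos: [447.2, -283.1, 74.7]
orientation: [3.096, 0.531, 0.001]
ft_force: [-0.5, 1.1, 0.7]
width: 87.9
grasp_force: 0.0
```

```bash
python3 - <<'E'
from h import *
p=get_image("wrist");o=ctrl.get_obs(); c=cloud(p); d=p["depth"]; z=c[...,2]
t=c[(np.hypot(c[...,0]-445,c[...,1]+282)<22)&(d>0)&(z>55)&(z<66)]
e=cv2.minEnclosingCircle(t[:,:2].astype(np.float32)); print(e,o["t"],o["ee_pos"],o["orientation"],totool(o,[*e[0],14]))
E
```

```text
((445.49639892578125, -282.6562805175781), 15.955568313598633) 2.7 [ 447.06705541 -283.12901563   75.29033744] [3.09631295e+00 5.31272609e-01 4.42639776e-06] [-1.32307337 -0.97122673 61.29030999]
```

Call:
servo_tool(deltas=[[[-1,-1,15],[0,0,0]],[[-1,-1,35],[0,0,0]],[[-1,-1,55],[0,0,0]],[[-1,-1,61],[0,0,0]],[[-1,-1,61],[0,0,0]]])

```text
t: 3.12
ee_pos: [445.4, -282.3, 13.5]
orientation: [-3.095, -0.531, 0.002]
ft_force: [-0.1, 0.4, 0.1]
width: 87.7
grasp_force: 0.0
```

Call:
servo_tool(deltas=[[[0,0,0],[0,0,0]],[[0,0,0],[0,0,0]],[[0,0,0],[0,0,0]],[[0,0,0],[0,0,0]],[[0,0,0],[0,0,0]]], grip=1)

```text
t: 3.53
ee_pos: [446.1, -282.8, 14.4]
orientation: [3.096, 0.531, 0.001]
ft_force: [-0.3, 0.1, -0.5]
width: 57.9
grasp_force: 0.0
```

Call:
servo_tool(deltas=[[[0,0,0],[0,0,0]],[[0,0,0],[0,0,0]],[[0,0,0],[0,0,0]]])

```text
t: 3.78
ee_pos: [445.7, -282.6, 13.7]
orientation: [3.096, 0.531, 0.0]
ft_force: [-0.2, -0.1, 0.1]
width: 37.8
grasp_force: 0.0
```

Call:
servo_tool(deltas=[[[0,0,0],[0,0,0]],[[0,0,0],[0,0,0]],[[0,0,0],[0,0,0]]])

```text
t: 4.03
ee_pos: [445.7, -282.6, 13.7]
orientation: [3.096, 0.531, 0.0]
ft_force: [0.2, 0.6, 0.9]
width: 30.4
grasp_force: 30.0
```

Call:
servo_tool(deltas=[[[0,0,-35],[0,0,0]],[[0,0,-75],[0,0,0]],[[0,0,-115],[0,0,0]],[[0,0,-130],[0,0,0]],[[0,0,-130],[0,0,0]]])

```text
t: 4.45
ee_pos: [448.0, -284.1, 147.7]
orientation: [3.091, 0.53, 0.009]
ft_force: [-0.8, 0.5, -0.1]
width: 30.5
grasp_force: 30.0
```

```bash
python3 - <<'E'
from h import *
p=get_image("wrist");o=ctrl.get_obs(); c=cloud(p); d=p["depth"]
np.save("w3.npy",p,allow_pickle=True)
print(o["t"],o["ee_pos"],o["orientation"],o["width"],o["grasp_force"],o["qpos"].round(2),p["depth"][330,310])
M=R.from_rotvec(o["orientation"]).as_matrix(); P=p["pose"]
X=P[:3,:3].T@(o["ee_pos"]+M@[0,0,-18.7-28]-P[:3,3]); print(X)
print("want from TCP (568,31.5):", totool(o,[568,31.5,144]))
cv2.imwrite("pics/w3.png",cv2.resize(p["frame"][200:400,180:460],None,fx=2.8,fy=2.8,interpolation=cv2.INTER_CUBIC))
E
```

```text
4.5 [ 446.7393244  -283.2951585   145.48440379] [3.09347725 0.53070311 0.00481639] 30.506829453360865 29.999882709234953 [-0.59  0.39  1.9  -0.    0.85  0.64] 79.26235
[5.28159445e-02 4.54152209e+01 1.38424757e+02]
want from TCP (568,31.5): [ 219.24538089 -256.38339245    1.16865507]
```

View pics/w3.png

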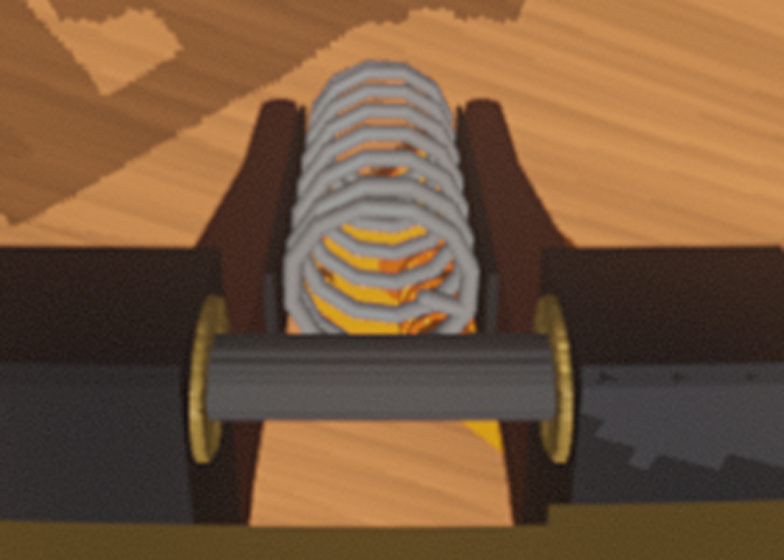

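Call:
servo_tool(deltas=[[[15,-35,0],[0,0,0]],[[30,-72,0],[0,0,0]],[[46,-110,0],[0,0,0]],[[62,-148,0],[0,0,0.06]],[[78,-186,0],[0,0,0.12]]])

```text
t: 4.92
ee_pos: [455.6, -79.4, 141.9]
orientation: [-3.122, -0.339, 0.005]
ft_force: [1.1, -0.5, -0.4]
width: 30.4
grasp_force: 30.0
```

Call:
servo_tool(deltas=[[[25,-35,0],[0,0,0.06]],[[40,-60,0],[0,0,0.12]],[[40,-60,0],[0,0,0.12]],[[40,-60,0],[0,0,0.12]]])

```text
t: 5.25
ee_pos: [482.2, -12.5, 142.0]
orientation: [-3.137, -0.163, 0.005]
ft_force: [-0.2, 0.0, -0.2]
width: 30.0
grasp_force: 30.0
```

```bash
python3 - <<'E'
from h import *
p=np.load("w3.npy",allow_pickle=True).item()
w=ray(p,[[330,304.6],[347.1,311.4]],190); v=w[1]-w[0]; print("tail before turn",np.degrees(np.arctan2(v[1],v[0])),w.round(1))
p=get_image("wrist");o=ctrl.get_obs(); c=cloud(p); d=p["depth"]; z=c[...,2]
np.save("w4.npy",p,allow_pickle=True)
M=R.from_rotvec(o["orientation"]).as_matrix()
print(o["t"],o["ee_pos"],o["orientation"],"toolx yaw",np.degrees(np.arctan2(M[1,0],M[0,0])),o["qpos"].round(2))
t=c[(np.hypot(c[...,0]-568,c[...,1]-31)<25)&(d>0)&(z>72)&(z<86)]
ra=cv2.minAreaRect(t[:,:2].astype(np.float32)); print("bar",len(t),ra,t.mean(0))
n=o["ee_pos"]; s=c[(np.hypot(c[...,0]-n[0],c[...,1]-n[1])<18.5)&(d>0)&(z>n[2]+42)&(z<n[2]+50)]
print("spring top",len(s),cv2.minEnclosingCircle(s[:,:2].astype(np.float32)),s[:,2].mean(),s.min(0),s.max(0))
print("bar in tool",totool(o,[*t[:,:2].mean(0),n[2]]))
cv2.imwrite("pics/w4.png",p["frame"])
E
```

```text
tail before turn -96.00774516439687 [[ 445.3 -290.6  190. ]
 [ 444.4 -299.4  190. ]]
5.3 [481.96256416 -13.58982107 142.13032458] [-3.13736006 -0.16075829  0.00505726] toolx yaw 5.866564989331394 [-0.05  0.34  2.   -0.    0.81  1.42]
bar 319 ((566.5319213867188, 32.64234161376953), (7.847563743591309, 17.825660705566406), 80.70319366455078) [566.48727022  32.23746328  78.74792913]
spring top 1206 ((484.0805358886719, -12.07476806640625), 18.15577507019043) 188.146527363483 [469.55859399 -27.56716084 184.16363718] [497.50798396   4.45688365 192.10566744]
bar in tool [ 88.76566298 -36.9479033   -0.27466854]
```

View pics/w4.png

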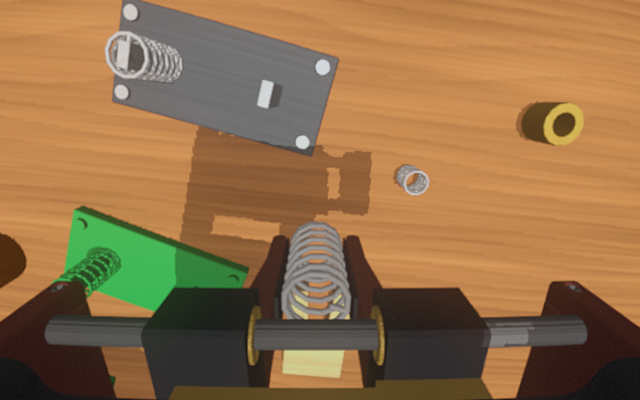

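```bash
python3 - <<'E'
from h import *
p=np.load("w4.npy",allow_pickle=True).item(); o=ctrl.get_obs(); c=cloud(p); d=p["depth"]
M=R.from_rotvec(o["orientation"]).as_matrix(); L=(c-o["ee_pos"])@M
for a,b in((-48,-44),(-46,-42),(-50,-45)):
    s=L[(d>0)&(np.abs(L[...,1])<17.5)&(np.abs(L[...,0])<25)&(L[...,2]>a)&(L[...,2]<b)]
    m=s[np.abs(s[:,1])<5]; print(len(s),"x",np.percentile(m[:,0],[0,2,50,98,100]).round(1),"y",np.percentile(s[:,1],[1,99]).round(1),s[:,2].mean().round(1))
    f=s[s[:,0]>-4]; f=f[np.hypot(f[:,0],f[:,1])>11]
    from scipy.optimize import least_squares
    r=least_squares(lambda q:np.hypot(f[:,0]-q[0],f[:,1]-q[1])-14.5,[0,0],loss="soft_l1"); print(len(f),r.x)
print(o["ee_pos"],"bar in tool",totool(o,[566.5,32.6,142]))
E
```

```text
1105 x [-3.5 -3.  13.7 15.3 15.4] y [-17.4  16.4] -46.1
821 [ 0.04712399 -1.89157718]
561 x [-3.5 -3.  14.  15.3 15.4] y [-17.5  17. ] -45.0
372 [ 0.4913709  -1.54830366]
1093 x [-3.5 -3.  13.7 15.3 15.4] y [-17.4  16.7] -46.4
832 [ 0.08185665 -1.81188983]
[481.96256416 -13.58982107 142.13032458] bar in tool [ 88.81579976 -37.30720405  -0.1444046 ]
```

Call:
servo_tool(deltas=[[[30,-12,0],[0,0,-0.05]],[[60,-24,10],[0,0,-0.1]],[[89,-37,26],[0,0,-0.1]],[[89,-37,26],[0,0,-0.1]],[[89,-37,26],[0,0,-0.1]]])

```text
t: 5.72
ee_pos: [567.4, 30.7, 115.5]
orientation: [-3.126, -0.313, 0.006]
ft_force: [-0.2, -0.0, 0.0]
width: 30.3
grasp_force: 30.0
```

Call:
servo_tool(deltas=[[[0,0,0],[0,0,0]],[[0,0,0],[0,0,0]],[[0,0,0],[0,0,0]],[[0,0,0],[0,0,0]]])

```text
t: 6.05
ee_pos: [567.6, 31.0, 118.2]
orientation: [3.126, 0.312, 0.001]
ft_force: [-0.2, 0.4, -1.2]
width: 30.4
grasp_force: 30.0
```

```bash
python3 - <<'E'
from h import *
p=get_image("wrist");o=ctrl.get_obs(); c=cloud(p); d=p["depth"]; z=c[...,2]
M=R.from_rotvec(o["orientation"]).as_matrix(); L=(c-o["ee_pos"])@M
print(o["t"],o["ee_pos"],np.degrees(np.arctan2(M[1,0],M[0,0])),"bar in tool",totool(o,[566.5,32.6,o["ee_pos"][2]]))
s=L[(d>0)&(np.abs(L[...,1])<5)&(np.abs(L[...,0])<25)&(L[...,2]>-48)&(L[...,2]<-44)]; print("ring x",np.percentile(s[:,0],[98,100]))
t=c[(np.hypot(c[...,0]-566,c[...,1]-32)<15)&(d>0)&(z>74)&(z<84)]; print(len(t), t.mean(0) if len(t) else 0)
cv2.imwrite("pics/w5.png",cv2.resize(p["frame"][200:400,180:460],None,fx=2.8,fy=2.8,interpolation=cv2.INTER_CUBIC))
E
```

```text
6.1 [567.73860967  31.18565057 118.23871082] 11.409381376535007 bar in tool [-9.34349561e-01 -1.63141921e+00 -7.08861548e-04]
ring x [14.93650097 15.28758982]
127 [571.07166504  32.3461606   78.5318788 ]
```

View pics/w5.png

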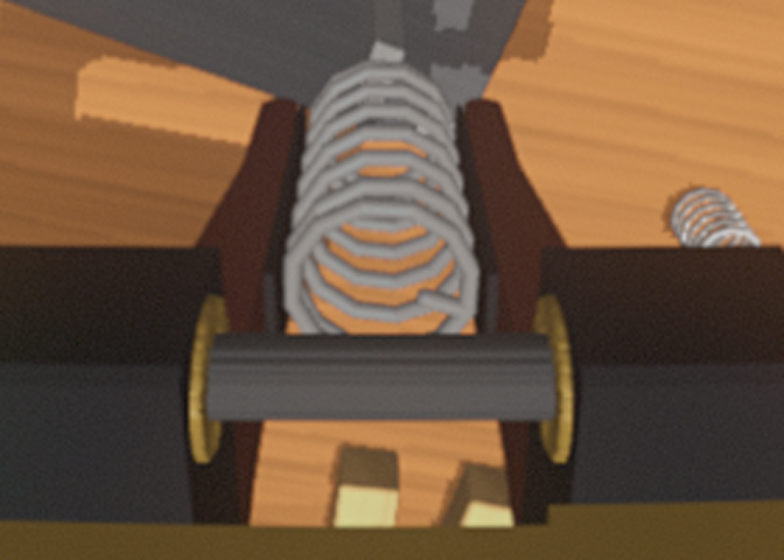

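Call:
servo_tool(deltas=[[[-0.5,-1.6,0],[0,0,0]],[[-0.5,-1.6,8],[0,0,0]],[[-0.5,-1.6,16],[0,0,0]],[[-0.5,-1.6,22],[0,0,0]],[[-0.5,-1.6,22],[0,0,0]]])

```text
t: 6.52
ee_pos: [566.0, 33.2, 93.8]
orientation: [-3.126, -0.314, 0.005]
ft_force: [1.3, -0.5, 0.0]
width: 30.5
grasp_force: 30.0
```

Call:
servo_tool(deltas=[[[0,0,2],[0,0,0]],[[0,0,4],[0,0,0]],[[0,0,6],[0,0,0]],[[0,0,7],[0,0,0]],[[0,0,7],[0,0,0]]])

```text
t: 6.93
ee_pos: [567.2, 33.2, 88.5]
orientation: [-3.126, -0.313, 0.0]
ft_force: [-0.0, 0.5, -0.5]
width: 30.4
grasp_force: 30.0
```

Call:
servo_tool(deltas=[[[0,0,4],[0,0,0]],[[0,0,8],[0,0,0]],[[0,0,12],[0,0,0]],[[0,0,16],[0,0,0]],[[0,0,20],[0,0,0]]])

```text
t: 7.35
ee_pos: [567.1, 33.2, 68.1]
orientation: [-3.126, -0.313, 0.0]
ft_force: [-0.4, -0.2, 0.2]
width: 30.7
grasp_force: 30.0
```

Call:
servo_tool(deltas=[[[0,0,6],[0,0,0]],[[0,0,12],[0,0,0]],[[0,0,18],[0,0,0]],[[0,0,24],[0,0,0]],[[0,0,30],[0,0,0]]])

```text
t: 7.77
ee_pos: [567.2, 33.2, 37.9]
orientation: [-3.126, -0.313, 0.0]
ft_force: [0.3, 0.1, -0.7]
width: 30.5
grasp_force: 30.0
```

Call:
servo_tool(deltas=[[[0,0,2],[0,0,0]],[[0,0,4],[0,0,0]],[[0,0,6],[0,0,0]],[[0,0,7.5],[0,0,0]],[[0,0,7.5],[0,0,0]]])

```text
t: 8.18
ee_pos: [567.2, 33.2, 31.0]
orientation: [-3.126, -0.313, 0.0]
ft_force: [0.0, 0.1, -0.8]
width: 30.4
grasp_force: 30.0
```

Call:
servo_tool(deltas=[[[0,0,0.5],[0,0,0]],[[0,0,1],[0,0,0]],[[0,0,1.5],[0,0,0]]])

```text
t: 8.43
ee_pos: [567.4, 33.2, 29.8]
orientation: [3.126, 0.313, 0.001]
ft_force: [-0.2, 0.7, -0.8]
width: 30.3
grasp_force: 30.0
```

Call:
servo_tool(deltas=[[[0,0,0.5],[0,0,0]],[[0,0,1],[0,0,0]],[[0,0,1],[0,0,0]]])

```text
t: 8.68
ee_pos: [567.3, 33.2, 28.7]
orientation: [-3.126, -0.313, -0.0]
ft_force: [-0.2, -0.6, 0.2]
width: 30.7
grasp_force: 30.0
```

Call:
servo_tool(deltas=[[[0,0,0],[0,0,0]],[[0,0,0],[0,0,0]],[[0,0,0],[0,0,0]],[[0,0,0],[0,0,0]],[[0,0,0],[0,0,0]]], grip=0.1)

```text
t: 9.1
ee_pos: [567.3, 33.2, 28.7]
orientation: [-3.126, -0.313, -0.0]
ft_force: [1.2, 0.6, 0.2]
width: 39.4
grasp_force: 0.0
```

```bash
python3 - <<'E'
from h import *
p=get_image("wrist");o=ctrl.get_obs(); c=cloud(p); d=p["depth"]; z=c[...,2]
print(o["t"],o["ee_pos"],o["width"],o["ft_force"])
s=c[(d>0)&(np.hypot(c[...,0]-566.7,c[...,1]-32.8)<17)&(z>65)&(z<85)]; print(np.histogram(s[:,2],20,(65,85)))
cv2.imwrite("pics/w6.png",cv2.resize(p["frame"][200:400,180:460],None,fx=2.8,fy=2.8,interpolation=cv2.INTER_CUBIC))
E
```

```text
9.15 [567.21908993  33.22157769  28.66707374] 39.22636953950962 [ 0.14919473 -0.24371409  0.05955171]
(array([ 54,  91, 136, 151, 113,  77,  69,  64, 134, 457, 483,  91,  44,
       182, 317,  64,   1,   0,   0,   0]), array([65., 66., 67., 68., 69., 70., 71., 72., 73., 74., 75., 76., 77.,
       78., 79., 80., 81., 82., 83., 84., 85.]))
```

View pics/w6.png

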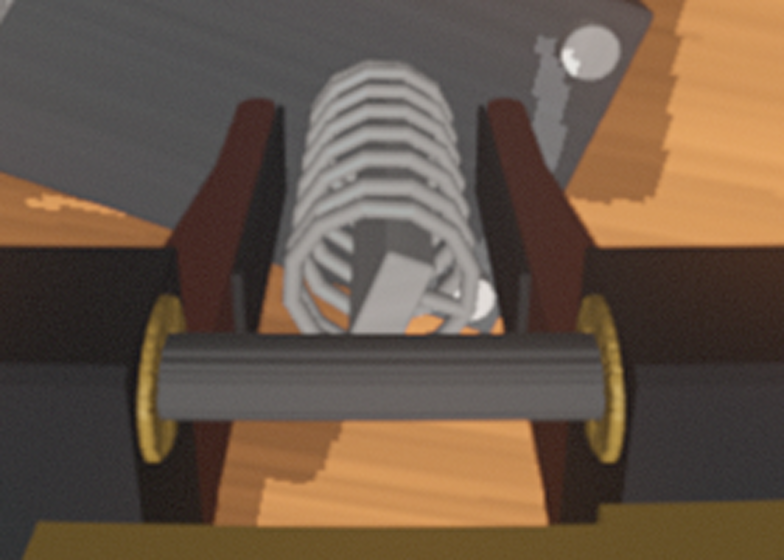

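Call:
servo_tool(deltas=[[[0,0,0],[0,0,0]],[[0,0,0],[0,0,0]],[[0,0,0],[0,0,0]],[[0,0,-10],[0,0,0]],[[0,0,-25],[0,0,0]]], grip=-0.4)

```text
t: 9.57
ee_pos: [566.1, 33.1, 53.2]
orientation: [-3.126, -0.313, 0.005]
ft_force: [-0.4, 0.7, 0.8]
width: 61.2
grasp_force: 0.0
```

Call:
servo_tool(deltas=[[[0,0,-30],[0,0,0]],[[0,0,-60],[0,0,0]],[[0,0,-90],[0,0,0]],[[0,0,-120],[0,0,0]],[[0,0,-120],[0,0,0]]])

```text
t: 9.98
ee_pos: [570.8, 33.4, 180.3]
orientation: [3.125, 0.313, 0.016]
ft_force: [1.2, 0.0, -0.3]
width: 61.6
grasp_force: 0.0
```

Call:
servo_tool(deltas=[[[-40,0,0],[0,0,0]],[[-60,0,0],[0,0,0]],[[-60,0,0],[0,0,0]],[[-60,0,0],[0,0,0]]])

```text
t: 10.32
ee_pos: [507.7, 21.1, 174.0]
orientation: [-3.126, -0.313, -0.0]
ft_force: [-0.7, -1.4, -0.7]
width: 61.7
grasp_force: 0.0
```

```bash
python3 - <<'E'
from h import *
p=get_image("wrist");o=ctrl.get_obs(); c=cloud(p); d=p["depth"]; z=c[...,2]
print(o["t"],o["ee_pos"],o["width"])
s=c[(d>0)&(np.hypot(c[...,0]-566.7,c[...,1]-32.8)<20)&(z>65)&(z<85)]; print(np.histogram(s[:,2],20,(65,85))[0])
cv2.imwrite("pics/w7.png",p["frame"])
E
```

```text
10.3667 [508.96856611  21.28138185 174.16720884] 61.56242761587301
[  8   3   5   3   3   4   9   8  40 176 189  28  15  63 111  32   3   0
   0   0]
```

View pics/w7.png

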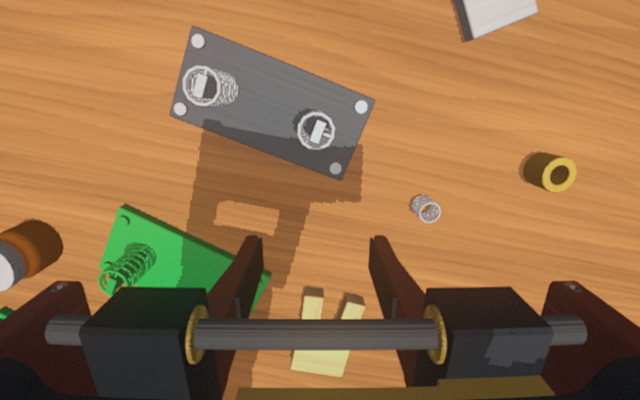

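The spring is fully home on the bare bar at pixel (317,130). The short spring at (426,208) and the bush at (552,172) have not moved.

```bash
python3 -c "
from workcell import close_job; print(close_job())"
```

```text
the job is handed in; nothing more can be done
None
```

The tall spring is threaded over the bare guide bar and sits flat on the base plate (top at about 75 mm, as it should be when home). It did not snag, it has been released, the gripper is clear of it, and the job was handed in at about 10 s.

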